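Bed the angle bar against the rail of the pressing table

TASK

Slide the aluminium angle bar over the table, pushing it at one end and then the other, until it lies flat and parallel against both coloured pads of the steel rail, covering both. Bed it by pressing it home over one pad at a time, first the red pad and afterwards the yellow one: each time keep a steady push of about 14 N for a second, and never let the bar bear on a pad with more than 22 N. Leave the bar flush on both pads, let go of it, and leave the iron, spray bottle, thread spool and wooden clapper where they are.

Things in the scene. Friction and masses are not known exactly. Their poses are not given: they have to be found in the camera images.
- angle: Loose aluminium L bar, 320 mm long, 0.23-0.47 kg; smooth, drags 0.5-2 N. Origin: mid-length, bottom of its front edge, which must meet the pads. x forward to the rail, y along the bar, z up. Flat leg on the table x -40..0 mm, 6 mm thick; upright leg at the back, x -45..-40 mm, 25 mm high: push on its back face (x -45 mm) with the fingers low. Pushed at one end, its other end swings back.
- rail: Steel rail, 440 mm long, 20 mm deep, 20 mm high, fixed to the table beyond the bar. Origin: centre of its underside. x points away from the robot's side, y along the rail, z up. The robot cannot shift it.
- red_mark (a point): Point in the rail's front face behind the red pad (fence_c0), 10 mm above the table, 120 mm left of the rail's middle. Both pads (12 mm deep, 40 mm wide, 20 mm high, rigid) sit on one adjustable fence clamped parallel to the rail. Their faces stand 12 to 34 mm in front of the rail's front face, both alike; how far is not reported: feel for it. It takes 100 N to shift them.
- yellow_mark (a point): The same point of the rail behind the yellow pad (fence_c1), 120 mm to the right of the rail's middle.
- iron: Loose steam iron, 200 x 100 mm sole, 120 mm high, beyond the left end of the rail. Origin: middle of its sole.
- sprayer: White spray bottle with black head, 68 mm in diameter, 190 mm high, standing on the far side of the rail, near its left end. Origin: centre of its foot.
- spool: Green thread spool, 44 mm in diameter, 56 mm high, standing beyond the right end of the bar. Origin: centre of its foot.
- clapper: Wooden clapper (pressing block), 220 x 55 x 40 mm, lying beyond the right end of the rail. Origin: centre of its underside; x along its length.

How it is judged:
On the way, in this order (a step that is already met when the one before it is completed fails the run):
1. the bar is pressed on the red pad with more than 6 N for 0.3 s, the yellow pad loaded with less than that at that moment (contact force between angle and fence_c0 above 6 N), for 0.3 s.
2. after that the bar is pressed on the yellow pad with more than 6 N for 0.3 s (contact force between angle and fence_c1 above 6 N), for 0.3 s.
At the end, for the whole second after the job is handed in: The bar's front edge is within 2.5 mm of both pad faces, each pad's middle lies within 155 mm of the bar's middle, the bar lies flat (within 0.05 rad) and at rest, and the robot does not touch it (x of fence_c0 in the frame of angle between 0.0035 and 0.0085 m and y of fence_c0 in the frame of angle between -0.155 and 0.155 m and x of fence_c1 in the frame of angle between 0.0035 and 0.0085 m and y of fence_c1 in the frame of angle between -0.155 and 0.155 m and angle between angle's own z axis and vertical below 0.05 rad and linear speed of angle below 0.01 m/s and contact force between angle and the arm below 0.1 N and contact force between angle and the fingers below 0.1 N).
It fails at once if the bar bears on a pad with more than 22 N (contact force between angle and fence_c0 above 22 N or contact force between angle and fence_c1 above 22 N).
It fails at once if a bystander (iron, spray bottle, spool, clapper) is shifted by more than 15 mm (distance of any of iron, sprayer, spool, clapper from where it was at the start of the episode above 0.015 m).
It also fails if it takes over 72 s, if anything falls off the work surface, if the arm or the gripper's body presses on something with over 40 N, if the wrist force passes 120 N, or if a joint passes its speed limit or range.

ROBOT

A 7-joint arm with a two-finger parallel gripper is mounted at the origin on the work surface. World frame = base frame: x ahead of the robot, y to its left, z up, the work surface at z = 0. Lengths are in m, angles in rad, forces in N, time in s.
With the tool pointing down it reaches from about 0.4 to 0.9 m from the base axis. Payload 5.6 kg.
Tool frame: the origin (TCP) lies at the very end of the fingers, on their centre line; the grasp point (between the pads) lies bot.grasp_offset behind it (bot.grasp_offset is the distance from the TCP to the grasp point, in m); z points along the fingers, y is the line along which they close (so a half turn about z gives the same grasp; the last joint's range is limited). The gripper opens to 92 mm and grips with 3 to 60 N. Pads are 20 mm wide; open, the fingers measure 128 mm over their backs; the gripper's body (75 mm by 189 mm) begins 69 mm behind the grasp point.
Start: joints at [-1.339, 0.468, -0.012, 1.603, 0.006, 1.071, -0.056], TCP at [0.176, 0.626, 0.215] pointing down, gripper open.
Joint ranges: [-2.53, 2.53], [-0.31, 2.02], [-1.57, 1.55], [0.28, 2.44], [-1.29, 4.43], [0.15, 1.84], [-2.92, 2.92]. Speed limits (rad/s): [2.57, 2.57, 3.14, 3.14, 3.14, 3.14, 3.14].

INTERFACE

Orientations are given as a unit quaternion [x, y, z, w].
In Python, from station import bot gives the robot as it stands.
- The arm moves only by the tool move_arm, never from a script. Its argument "targets" is a list of rows, each a list of 2 entries, a list of its own where there are three numbers: the shift along the tool's x, y, z in cm, then the turn, a rotation vector about the tool's x, y, z in rad. A call has 1 to 10 rows; each row shifts and turns the commanded pose from where the row before left it, along the tool's axes as they then stand; what a row does not reach is not made up. A row lasts 1/12 s, in which the tool goes at most 41.7 mm and 7.16 degrees, less where a joint would pass 70% of its speed; a pose out of reach is approached as far as the arm can. A call with a gripper value outside its range is refused whole. "grip" is the opening, from 0 (shut) to 1 (fully open), set as the call begins (left out, the last holds). The fingers move at their own pace and stop on an object; "grip_force" is the grip in N (left out, the last holds). Time passes only in rows, so rows that do not move let the fingers close. It gives the time, the measured TCP pose, the force, the opening and the grip force at its end, in the units of the state.
- bot.read_state(): the state, without advancing time (a new reading comes with each control period).
- bot.read_camera(name): name is "scene" or "top"; returns a dict with "pixels" (420x560x3 uint8, blue, green, red), "K" (3x3 intrinsics, pixels), "k1" (the pictures are not rectified: a ray, as slopes to the right and down, at radius r is drawn at 1 + k1 r^2 times it, then the intrinsics apply), "position" and "attitude" of the camera in the world. Camera axes: x right, y down, z forward; pixel columns grow to the right and rows downward; lengths in m; the calibration is good to about 2 mm. A picture is of the moment at which its call begins. There is no depth.
- bot.hand_in(): hands the job in; it is judged then, once.
Trained networks look in a picture, given as the dict that the camera call returned (one of the last four; its "shot" number tells which), for a name from the list of things; names that differ only in an ending like _2 or _b are one class to them, and where a whole thing is asked for, a point or a joint stands for the part that bears it (a point fixed in the world has none). Each returns a list of dicts, best first, with "confidence" (0 to 1); they miss things now and then, are a little off and sometimes report something else, mostly with a low value. They report only what shows in the picture. A call takes as long as a camera call.
- bot.look_for(picture, thing): "centre" ([x, y, z] in m, in world coordinates, good to about 4 mm: the middle of the surface that is visible of it).
The state is a dict: "time": time; "joint_positions": joint angles; "dq": joint speeds; "joint_efforts": joint torques, N m; "tcp_pos": TCP position; "ee_rot": TCP orientation; "contact_force": force on the tool from outside, world axes, zero at the start; "torque": the same for the moment, N m; "opening": opening from 0.0 (shut) to 1.0 (fully open); "grasp_force": force on a finger pad.
Only numpy, scipy, OpenCV 4.12 (cv2) and the standard library are available. Lean on these libraries where they do the work, as an engineer would, in place of code of your own. Each camera call takes 0.05 s, during which the arm holds its last target. There are 200 camera calls.

## Working session

There is one attempt and no reset: what is moved stays moved. The work goes in short steps, Python scripts to look and compute and a tool call to move; the robot and the scene stay as the last step left them, time stands still between calls to the robot, and variables do not carry over. Pictures are saved under pics/ and viewed, at most 10 in all, crops included, and the job is handed in when it is done.

Besides the shell and the picture viewer there is one more tool, called as name(argument=value, ...) on one line, values as JSON. move_arm: Moves the arm, as the interface text tells. Its arguments: {"type":"object","properties":{"targets":{"type":"array","items":{"type":"array"}},"grip":{"type":"number"},"grip_force":{"type":"number"}},"required":["targets"]}

```bash
mkdir -p pics; ls
python3 - <<'E'
from station import bot
import cv2
s=bot.read_state();print({k:s[k] for k in ['time','tcp_pos','ee_rot','contact_force','opening']},bot.grasp_offset)
for n in ['top','scene']:
    p=bot.read_camera(n);cv2.imwrite(f'pics/{n}0.png',p['pixels']);print(n,p['K'],p['k1'],p['position'],p['attitude'])
    for t in ['angle','rail','red_mark','yellow_mark','iron','sprayer','spool','clapper']:
        for r in bot.look_for(p,t)[:2]: print(t,[round(float(v),3) for v in r['centre']],round(r['confidence'],2))
E
```

```text
pics
{'time': 0.0, 'tcp_pos': array([0.1762976 , 0.62501625, 0.21363982]), 'ee_rot': array([ 1.36975371e-01,  9.90574056e-01, -8.85466795e-04, -5.62856351e-05]), 'contact_force': array([-0.38252578,  1.16992315,  0.26631784]), 'opening': 1.0017557708277274} 0.0187
top [[514.06497659   0.         282.9954407 ]
 [  0.         514.06497659 201.51671266]
 [  0.           0.           1.        ]] -0.17808775804210009 [ 0.32196957 -0.00745766  1.40771055] [ 0.72576886 -0.67788044  0.07869107 -0.08686425]
angle [0.533, -0.018, 0.001] 0.67
rail [0.671, -0.039, 0.022] 0.79
red_mark [0.67, -0.035, 0.022] 0.82
yellow_mark [0.668, -0.03, 0.021] 0.77
iron [0.581, 0.313, 0.051] 0.67
sprayer [0.772, 0.128, 0.129] 0.62
spool [0.592, -0.303, 0.037] 0.7
clapper [0.515, -0.39, 0.043] 0.95
scene [[449.76163779   0.         280.09535695]
 [  0.         449.76163779 207.68638702]
 [  0.           0.           1.        ]] -0.019313569062872772 [1.22963686 0.16413478 0.86772394] [ 0.56638758  0.75750074 -0.25417359 -0.20197407]
angle [0.536, -0.011, 0.008] 0.63
rail [0.675, -0.04, 0.023] 0.89
red_mark [0.673, -0.035, 0.023] 0.94
yellow_mark [0.675, -0.037, 0.021] 0.65
iron [0.632, 0.317, 0.051] 0.61
sprayer [0.809, 0.135, 0.124] 0.85
spool [0.614, -0.304, 0.03] 0.59
spool [0.533, -0.012, 0.006] 0.31
clapper [0.538, -0.384, 0.039] 0.95
```

View pics/top0.png

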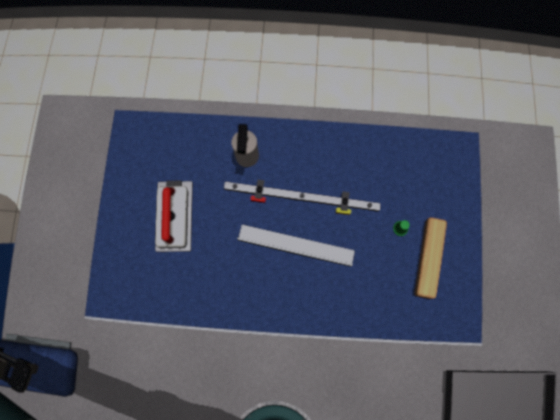

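View pics/scene0.png

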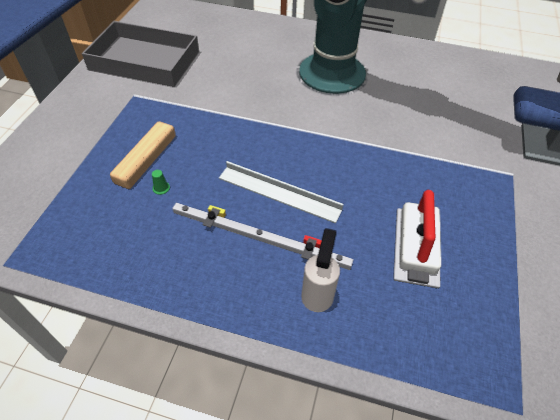

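The top view shows the bar from (240,232) to (353,257), the rail from (225,185) to (380,207), the red pad at (258,199) and the yellow pad at (344,211). The spool is at (403,227) and nothing stands behind the bar. Next I'll get exact positions by segmentation.

```bash
cat > h.py <<'E'
import numpy as np, cv2
from scipy.spatial.transform import Rotation as R
def ray(p,uv,z):
    uv=np.asarray(uv,float).reshape(-1,1,2)
    n=cv2.undistortPoints(uv,p['K'],np.array([p['k1'],0,0,0.]))[:,0]
    d=R.from_quat(p['attitude']).apply(np.c_[n,np.ones(len(n))]); c=np.asarray(p['position'])
    return c+d*((z-c[2])/d[:,2:])
def comps(p,mask):
    n,l,s,c=cv2.connectedComponentsWithStats(mask.astype('uint8'))
    return [(s[i],np.argwhere(l==i)[:,::-1]) for i in range(1,n) if s[i][4]>25]
def hsv(p): return cv2.cvtColor(cv2.GaussianBlur(p['pixels'],(1,1),0),cv2.COLOR_BGR2HSV).astype(int)
def masks(p):
    h=hsv(p); H,S,V=h[...,0],h[...,1],h[...,2]
    return dict(white=(S<70)&(V>120),red=((H<8)|(H>172))&(S>130)&(V>80),yel=(H>20)&(H<35)&(S>130)&(V>80))
E
python3 - <<'E'
from station import bot
from h import *
p=bot.read_camera('top')
m=masks(p)
for k in m:
    for s,pts in comps(p,m[k]):
        u,v=pts.mean(0)
        if not(200<u<400 and 150<v<290): continue
        z={'white':.006 if v>215 else .02}.get(k,.02)
        box=cv2.boxPoints(cv2.minAreaRect(pts.astype('float32')))
        print(k,s,'mean',ray(p,[[u,v]],z).round(4));print(box.round(1).tolist(),ray(p,box,z).round(4).tolist())
E
```

```text
white [224 182  10   7  58] mean [[0.69   0.1767 0.02  ]]
[[224.0, 188.0], [224.0, 182.0], [233.0, 182.0], [233.0, 188.0]] [[0.6807, 0.1878, 0.02], [0.698, 0.1895, 0.02], [0.6997, 0.1641, 0.02], [0.6823, 0.1625, 0.02]]
white [236 184  20   8 127] mean [[0.6864 0.1269 0.02  ]]
[[235.8000030517578, 189.5], [236.60000610351562, 182.8000030517578], [255.60000610351562, 185.1999969482422], [254.8000030517578, 191.8000030517578]] [[0.6786, 0.1543, 0.02], [0.698, 0.1537, 0.02], [0.6947, 0.1, 0.02], [0.6753, 0.1007, 0.02]]
white [263 187  38  12 255] mean [[0.6787 0.0266 0.02  ]]
[[262.29998779296875, 193.0], [263.20001220703125, 186.3000030517578], [300.8999938964844, 191.6999969482422], [299.8999938964844, 198.39999389648438]] [[0.6733, 0.0795, 0.02], [0.6929, 0.0784, 0.02], [0.6845, -0.0277, 0.02], [0.665, -0.0262, 0.02]]
white [303 193  38  11 252] mean [[ 0.6701 -0.0873  0.02  ]]
[[302.8999938964844, 198.6999969482422], [303.8999938964844, 191.8000030517578], [340.79998779296875, 197.10000610351562], [339.8999938964844, 204.0]] [[0.6648, -0.0344, 0.02], [0.6846, -0.036, 0.02], [0.6765, 
[... 876 characters left out ...]
[[0.5413, 0.1385, 0.006], [0.5854, 0.1325, 0.006], [0.5334, -0.1875, 0.006], [0.4901, -0.1795, 0.006]]
red [251 196  14   6  57] mean [[0.6558 0.0911 0.02  ]]
[[250.60000610351562, 200.1999969482422], [251.10000610351562, 195.6999969482422], [264.3999938964844, 197.1999969482422], [263.8999938964844, 201.6999969482422]] [[0.6507, 0.1102, 0.02], [0.6637, 0.1099, 0.02], [0.6619, 0.0726, 0.02], [0.649, 0.073, 0.02]]
yel [337 208  13   6  48] mean [[ 0.637  -0.1467  0.02  ]]
[[336.5, 211.89999389648438], [337.20001220703125, 207.6999969482422], [349.5, 209.8000030517578], [348.79998779296875, 214.0]] [[0.6335, -0.1295, 0.02], [0.6456, -0.131, 0.02], [0.6421, -0.1654, 0.02], [0.63, -0.164, 0.02]]
```

move_arm(targets=[[[-2.26,-2.7,0],[0,0,0]],[[-2.26,-2.7,0],[0,0,0]],[[-2.26,-2.7,0],[0,0,0]],[[-2.26,-2.7,0],[0,0,0]],[[-2.26,-2.7,0],[0,0,0]],[[-2.26,-2.7,0],[0,0,0]],[[-2.26,-2.7,0],[0,0,0]],[[-2.26,-2.7,0],[0,0,0]],[[-2.26,-2.7,0],[0,0,0]],[[-2.26,-2.7,0],[0,0,0]]])

```text
time: 1.78
tcp_pos: [0.3211, 0.3029, 0.2149]
ee_rot: [0.137, 0.991, 0.0, 0.0]
contact_force: [0.8, 0.3, -0.3]
opening: 1.002
grasp_force: 0.0
```

move_arm(targets=[[[-2.26,-2.7,0],[0,0,0]],[[-2.26,-2.7,0],[0,0,0]],[[-2.26,-2.7,0],[0,0,0]],[[-2.26,-2.7,0],[0,0,0]],[[-2.26,-2.7,0],[0,0,0]],[[-2.26,-2.7,0],[0,0,0]],[[-2.26,-2.7,0],[0,0,0]],[[-2.26,-2.7,0],[0,0,0]],[[-2.26,-2.7,0],[0,0,-0.1]],[[0,0,0],[0,0,-0.098]]])

```text
time: 2.62
tcp_pos: [0.4521, 0.0107, 0.2153]
ee_rot: [0.043, 0.999, -0.001, 0.001]
contact_force: [-0.1, -0.5, 0.0]
opening: 0.999
grasp_force: 0.0
```

move_arm(targets=[[[-0.6,-2.8,0],[0,0,0]],[[-0.6,0,3.5],[0,0,0]],[[0,0,3.5],[0,0,0]],[[0,0,3.5],[0,0,0]],[[0,0,3.5],[0,0,0]],[[0,0,3.0],[0,0,0]],[[0,0,1.5],[0,-0.08,0]],[[0,0,0],[0,-0.07,0]],[[0,0,0],[0,0,0]]])

```text
time: 3.37
tcp_pos: [0.4552, -0.0121, 0.0278]
ee_rot: [0.041, 0.997, -0.003, 0.072]
contact_force: [-0.7, -0.1, -0.9]
opening: 1.001
grasp_force: 0.0
```

Run:
```python
from station import bot
from h import *
s=bot.read_state();print(s['tcp_pos'],R.from_quat(s['ee_rot']).as_matrix().round(4),s['contact_force'])
p=bot.read_camera('top');cv2.imwrite('pics/top1.png',cv2.resize(p['pixels'][150:310,180:420],None,fx=3,fy=3))
```

```text
[ 0.45517759 -0.01209519  0.02782148] [[-9.862e-01  8.150e-02  1.439e-01]
 [ 8.050e-02  9.967e-01 -1.210e-02]
 [-1.444e-01 -4.000e-04 -9.895e-01]] [-0.7238641  -0.11557903 -0.85714001]
```

View pics/top1.png

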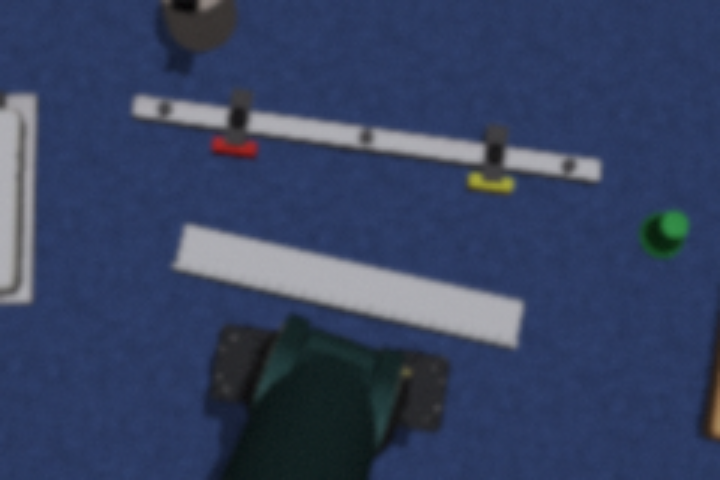

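The tool is behind the bar, about 15 mm left of the bar's centre, with a clear gap. I'll shift it right, lower it and push.

move_arm(targets=[[[0.16,-1.2,1.1],[0,0,0]],[[0.16,0,1.1],[0,0,0]],[[-0.7,0,0.1],[0,0,0]],[[-0.7,0,0.1],[0,0,0]],[[-0.7,0,0.1],[0,0,0]],[[-0.7,0,0.1],[0,0,0]],[[-0.7,0,0.1],[0,0,0]],[[-0.7,0,0.1],[0,0,0]],[[-0.7,0,0.1],[0,0,0]],[[-0.7,0,0.1],[0,0,0]]])

```text
time: 4.25
tcp_pos: [0.5156, -0.0286, 0.0079]
ee_rot: [0.04, 0.996, -0.003, 0.075]
contact_force: [-1.3, -0.3, 0.7]
opening: 1.0
grasp_force: 0.5
```

move_arm(targets=[[[-0.7,0,0.1],[0,0,0]],[[-0.5,0,0.07],[0,0,0]],[[-0.5,0,0.07],[0,0,0]],[[-0.5,0,0.07],[0,0,0]],[[-0.5,0,0.07],[0,0,0]],[[-0.5,0,0.07],[0,0,0]],[[0,0,0],[0,0,0]]])

```text
time: 4.83
tcp_pos: [0.5488, -0.0314, 0.0084]
ee_rot: [0.041, 0.996, -0.003, 0.076]
contact_force: [-0.1, -0.4, -0.1]
opening: 1.003
grasp_force: 0.0
```

Run:
```python
from station import bot
from h import *
s=bot.read_state();print(s['tcp_pos'],s['contact_force'],s['torque'])
p=bot.read_camera('top');cv2.imwrite('pics/top2.png',cv2.resize(p['pixels'][150:310,180:420],None,fx=3,fy=3))
```

```text
[ 0.54876139 -0.03144176  0.00836424] [-0.14589414 -0.36898958 -0.10800698] [0.00103338 0.10750068 0.03539278]
```

View pics/top2.png

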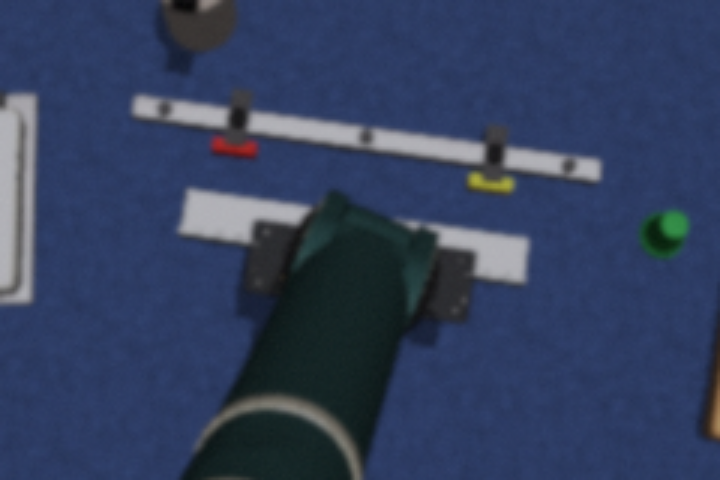

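The bar is now about parallel to the rail (slope 0.15 against 0.14), with roughly 37 mm left to the pads.

move_arm(targets=[[[-0.35,0,0.35],[0,0,0]],[[-0.4,0,0.07],[0,0,0]],[[-0.4,0,0.07],[0,0,0]],[[-0.4,0,0.07],[0,0,0]],[[-0.4,0,0.07],[0,0,0]],[[-0.2,0,0.03],[0,0,0]],[[-0.2,0,0.03],[0,0,0]],[[-0.2,0,0.03],[0,0,0]],[[-0.1,0,0.02],[0,0,0]],[[0,0,0],[0,0,0]]])

```text
time: 5.72
tcp_pos: [0.5749, -0.0335, 0.0049]
ee_rot: [0.041, 0.996, -0.003, 0.075]
contact_force: [-1.0, -0.7, -0.2]
opening: 0.999
grasp_force: 0.1
```

Run:
```python
from station import bot
from h import *
s=bot.read_state();print(s['tcp_pos'],s['contact_force'],s['torque'],s['joint_efforts'])
p=bot.read_camera('top');cv2.imwrite('pics/top3.png',cv2.resize(p['pixels'][170:260,220:380],None,fx=5,fy=5))
```

```text
[ 0.5748758  -0.03351256  0.00487488] [-1.01101009 -0.73298178 -0.19094497] [ 0.0078361   0.23458805 -0.04080728] [ 1.79623259e-02 -4.75097466e+01  4.09278676e+00 -1.43317106e+01
 -3.60559439e-02 -4.87887058e-01 -4.27598294e-03]
```

View pics/top3.png

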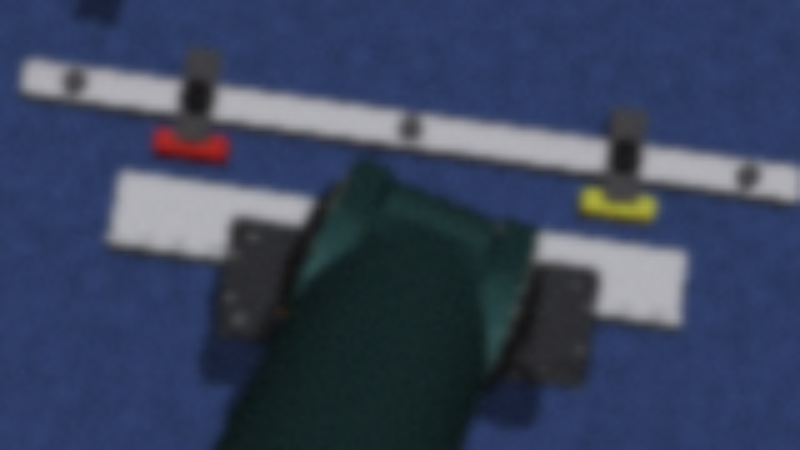

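Both gaps now look like about 8–11 mm and the bar is parallel. I'll creep up to contact.

move_arm(targets=[[[-0.1,0,0.015],[0,0,0]],[[-0.1,0,0.015],[0,0,0]],[[-0.1,0,0.015],[0,0,0]],[[-0.1,0,0.015],[0,0,0]],[[-0.05,0,0.008],[0,0,0]],[[-0.05,0,0.008],[0,0,0]]])

```text
time: 6.27
tcp_pos: [0.5796, -0.0339, 0.0048]
ee_rot: [0.041, 0.996, -0.003, 0.075]
contact_force: [-0.8, 0.1, 0.9]
opening: 1.001
grasp_force: 0.6
```

move_arm(targets=[[[-0.05,0,0.008],[0,0,0]],[[-0.05,0,0.008],[0,0,0]],[[0,0,0],[0,0,0]]])

```text
time: 6.52
tcp_pos: [0.5807, -0.034, 0.0048]
ee_rot: [0.041, 0.996, -0.003, 0.075]
contact_force: [-1.5, 0.1, 1.4]
opening: 1.0
grasp_force: 0.4
```

move_arm(targets=[[[-0.05,0,0.008],[0,0,0]],[[-0.05,0,0.008],[0,0,0]],[[0,0,0],[0,0,0]]])

```text
time: 6.77
tcp_pos: [0.5817, -0.0341, 0.0048]
ee_rot: [0.041, 0.996, -0.003, 0.075]
contact_force: [-1.4, 0.2, 1.2]
opening: 1.0
grasp_force: 0.4
```

move_arm(targets=[[[-0.05,0,0.008],[0,0,0]],[[-0.05,0,0.008],[0,0,0]],[[0,0,0],[0,0,0]]])

```text
time: 7.02
tcp_pos: [0.5827, -0.0342, 0.0048]
ee_rot: [0.041, 0.996, -0.003, 0.075]
contact_force: [-1.5, 0.9, 0.4]
opening: 0.999
grasp_force: 0.4
```

move_arm(targets=[[[-0.05,0,0.008],[0,0,0]],[[-0.03,0,0.005],[0,0,0]],[[0,0,0],[0,0,0]]])

```text
time: 7.27
tcp_pos: [0.5835, -0.0342, 0.0048]
ee_rot: [0.041, 0.996, -0.003, 0.075]
contact_force: [-0.5, -0.6, -0.8]
opening: 0.999
grasp_force: 0.4
```

move_arm(targets=[[[-0.05,0,0.008],[0,0,0]],[[-0.03,0,0.005],[0,0,0]],[[0,0,0],[0,0,0]]])

```text
time: 7.52
tcp_pos: [0.5843, -0.0343, 0.0048]
ee_rot: [0.041, 0.996, -0.003, 0.075]
contact_force: [-1.4, 0.9, -0.5]
opening: 1.002
grasp_force: 0.4
```

move_arm(targets=[[[-0.05,0,0.008],[0,0,0]],[[-0.03,0,0.005],[0,0,0]],[[0,0,0],[0,0,0]]])

```text
time: 7.77
tcp_pos: [0.5851, -0.0343, 0.0047]
ee_rot: [0.041, 0.996, -0.003, 0.075]
contact_force: [-1.2, 0.4, 0.5]
opening: 0.999
grasp_force: 0.4
```

Run:
```python
from station import bot
s=bot.read_state();print(s['tcp_pos'],s['contact_force'],s['torque'])
```

```text
[ 0.58509683 -0.03434679  0.00474424] [-1.17817053  0.43898582  0.45953517] [0.10322731 0.37170867 0.02020509]
```

move_arm(targets=[[[-0.05,0,0.008],[0,0,0]],[[-0.03,0,0.005],[0,0,0]],[[0,0,0],[0,0,0]]])

```text
time: 8.02
tcp_pos: [0.5859, -0.0344, 0.0047]
ee_rot: [0.041, 0.996, -0.003, 0.075]
contact_force: [-0.8, -0.0, 0.4]
opening: 0.998
grasp_force: 0.4
```

move_arm(targets=[[[-0.05,0,0.008],[0,0,0]],[[0,0,0],[0,0,0]]])

```text
time: 8.18
tcp_pos: [0.5864, -0.0344, 0.0047]
ee_rot: [0.041, 0.996, -0.003, 0.075]
contact_force: [-1.9, 1.7, 0.1]
opening: 0.998
grasp_force: 0.5
```

move_arm(targets=[[[-0.05,0,0.008],[0,0,0]],[[0,0,0],[0,0,0]]])

```text
time: 8.35
tcp_pos: [0.5868, -0.0345, 0.0047]
ee_rot: [0.041, 0.996, -0.003, 0.075]
contact_force: [-0.8, 0.7, 0.9]
opening: 0.999
grasp_force: 0.6
```

move_arm(targets=[[[-0.04,0,0.006],[0,0,0]],[[0,0,0],[0,0,0]]])

```text
time: 8.52
tcp_pos: [0.5871, -0.0345, 0.0047]
ee_rot: [0.04, 0.996, -0.003, 0.075]
contact_force: [-1.2, 0.4, 1.3]
opening: 1.002
grasp_force: 0.8
```

move_arm(targets=[[[-0.04,0,0.006],[0,0,0]],[[0,0,0],[0,0,0]]])

```text
time: 8.68
tcp_pos: [0.5873, -0.0346, 0.0046]
ee_rot: [0.04, 0.996, -0.003, 0.075]
contact_force: [-2.8, 0.1, 0.8]
opening: 0.999
grasp_force: 1.2
```

Run:
```python
from station import bot
from h import *
s=bot.read_state();print(s['tcp_pos'],s['contact_force'],s['torque'])
p=bot.read_camera('top');cv2.imwrite('pics/top4.png',cv2.resize(p['pixels'][170:260,220:380],None,fx=5,fy=5))
```

```text
[ 0.58729176 -0.03455218  0.00461642] [-2.83433148  0.07982423  0.7815109 ] [0.02798284 0.65943936 0.05281855]
```

View pics/top4.png

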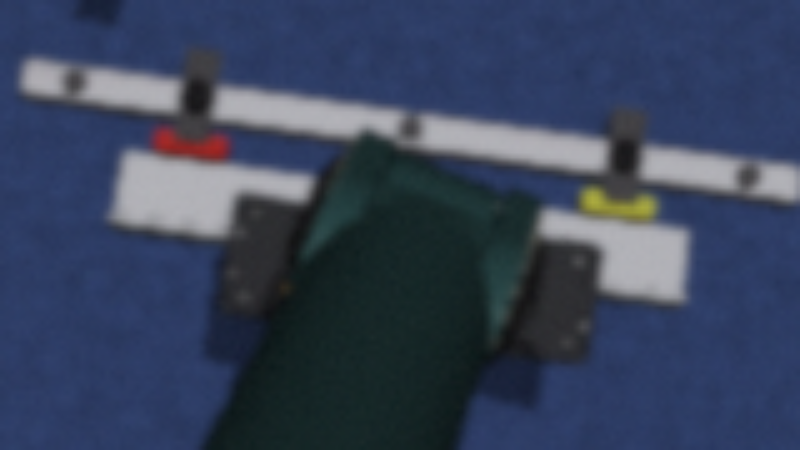

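The front edge now meets both pads in the picture and the force has started to rise. I'll take one or two more small steps to square the bar.

move_arm(targets=[[[-0.04,0,0.006],[0,0,0]],[[0,0,0],[0,0,0]]])

```text
time: 8.9
tcp_pos: [0.5874, -0.0346, 0.0045]
ee_rot: [0.04, 0.996, -0.003, 0.074]
contact_force: [-2.9, 0.1, 2.3]
opening: 0.999
grasp_force: 1.9
```

move_arm(targets=[[[-0.04,0,0.006],[0,0,0]],[[0,0,0],[0,0,0]]])

```text
time: 9.07
tcp_pos: [0.5875, -0.0346, 0.0044]
ee_rot: [0.04, 0.996, -0.003, 0.074]
contact_force: [-4.6, -0.3, 2.8]
opening: 0.999
grasp_force: 2.5
```

Run:
```python
from station import bot
s=bot.read_state();print(s['tcp_pos'],s['contact_force'],s['torque'])
```

```text
[ 0.58748077 -0.0345556   0.00441347] [-4.58816857 -0.29054273  2.82607721] [0.0292491  1.17267471 0.15602783]
```

move_arm(targets=[[[0.7,0,-0.1],[0,0,0]],[[0.8,0,-0.12],[0,0,0]],[[0,2.0,0],[0,0,0]],[[0,3.0,0],[0,0,0]],[[0,3.0,0],[0,0,0]],[[0,3.0,0],[0,0,0]],[[0,1.2,0],[0,0,0]],[[0,0,0],[0,0,0]],[[0,0,0],[0,0,0]],[[0,0,0],[0,0,0]]], grip=0, grip_force=20)

```text
time: 9.9
tcp_pos: [0.5833, 0.0865, 0.0048]
ee_rot: [0.041, 0.996, -0.003, 0.075]
contact_force: [0.6, -0.5, 0.8]
opening: 0.292
grasp_force: 0.0
```

Run:
```python
from station import bot
from h import *
s=bot.read_state();print(s['tcp_pos'],s['contact_force'],s['torque'],s['opening'],R.from_quat(s['ee_rot']).as_matrix().round(3).tolist())
d=s['tcp_pos']-[.5875,-.0346,0]; x=[.9969,-.0778]; print('back of contact',d[:2]@x,'along',d[:2]@[.0778,.9969])
p=bot.read_camera('top');cv2.imwrite('pics/top5.png',cv2.resize(p['pixels'][170:260,220:380],None,fx=5,fy=5))
```

```text
[0.58325413 0.08646976 0.00484945] [ 0.57241486 -0.45449495  0.78655254] [ 0.07369442  0.14274675 -0.03680735] 0.29245781574103913 [[-0.985, 0.083, 0.15], [0.082, 0.997, -0.013], [-0.15, -0.001, -0.989]]
back of contact -0.013651934483436698 along 0.12036411218437326
```

View pics/top5.png

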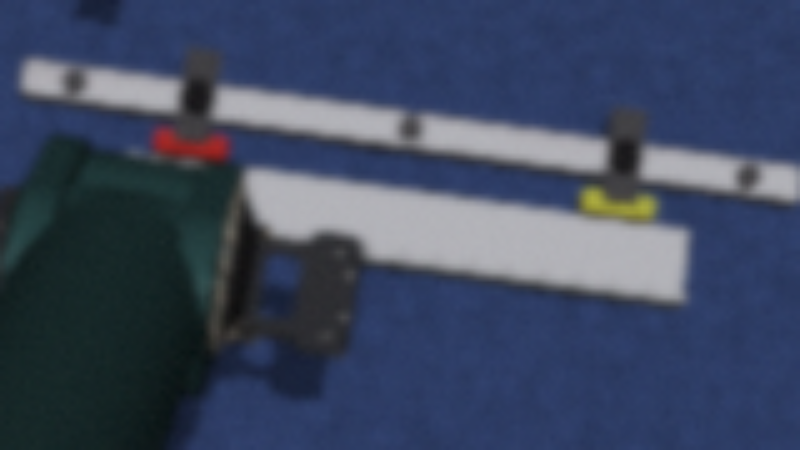

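The bar stayed against both pads, and the hand is behind the red pad end. I'll wait for the fingers to close, then press there.

move_arm(targets=[[[0,0,0],[0,0,0]],[[0,0,0],[0,0,0]],[[0,0,0],[0,0,0]],[[-0.3,0,0.045],[0,0,0]],[[-0.3,0,0.045],[0,0,0]],[[-0.3,0,0.045],[0,0,0]],[[-0.2,0,0.03],[0,0,0]],[[-0.1,0,0.015],[0,0,0]],[[-0.1,0,0.015],[0,0,0]],[[0,0,0],[0,0,0]]])

```text
time: 10.78
tcp_pos: [0.5964, 0.0871, 0.0046]
ee_rot: [0.041, 0.996, -0.003, 0.075]
contact_force: [-1.0, -0.1, -0.2]
opening: 0.002
grasp_force: 0.0
```

move_arm(targets=[[[-0.06,0,0.009],[0,0,0]],[[0,0,0],[0,0,0]],[[-0.06,0,0.009],[0,0,0]],[[0,0,0],[0,0,0]]])

```text
time: 11.12
tcp_pos: [0.5967, 0.0871, 0.0044]
ee_rot: [0.04, 0.996, -0.003, 0.074]
contact_force: [-1.9, 0.1, 1.8]
opening: 0.005
grasp_force: 1.2
```

move_arm(targets=[[[-0.06,0,0.009],[0,0,0]],[[0,0,0],[0,0,0]]])

```text
time: 11.28
tcp_pos: [0.5969, 0.0871, 0.0043]
ee_rot: [0.04, 0.996, -0.003, 0.074]
contact_force: [-5.1, 1.1, 2.5]
opening: 0.007
grasp_force: 2.4
```

move_arm(targets=[[[-0.06,0,0.006],[0,0,0]],[[-0.06,0,0.006],[0,0,0]],[[0,0,0],[0,0,0]]])

```text
time: 11.53
tcp_pos: [0.5971, 0.0871, 0.0041]
ee_rot: [0.04, 0.997, -0.003, 0.073]
contact_force: [-6.5, 0.5, 3.9]
opening: 0.005
grasp_force: 3.6
```

move_arm(targets=[[[-0.06,0,0.006],[0,0,0]],[[0,0,0],[0,0,0]]])

```text
time: 11.7
tcp_pos: [0.5971, 0.0871, 0.0039]
ee_rot: [0.04, 0.997, -0.003, 0.072]
contact_force: [-8.0, 1.5, 4.7]
opening: 0.005
grasp_force: 4.1
```

move_arm(targets=[[[-0.06,0,0],[0,0,0]],[[-0.06,0,0],[0,0,0]],[[0,0,0],[0,0,0]]])

```text
time: 11.95
tcp_pos: [0.5972, 0.0871, 0.0038]
ee_rot: [0.04, 0.997, -0.003, 0.071]
contact_force: [-9.1, 1.2, 5.6]
opening: 0.004
grasp_force: 5.2
```

move_arm(targets=[[[-0.06,0,0],[0,0,0]],[[0,0,0],[0,0,0]]])

```text
time: 12.12
tcp_pos: [0.5972, 0.0871, 0.0037]
ee_rot: [0.04, 0.997, -0.003, 0.07]
contact_force: [-11.5, 1.3, 5.7]
opening: 0.006
grasp_force: 5.7
```

move_arm(targets=[[[-0.06,0,0],[0,0,0]],[[-0.04,0,0],[0,0,0]],[[0,0,0],[0,0,0]],[[0,0,0],[0,0,0]]])

```text
time: 12.45
tcp_pos: [0.5973, 0.0871, 0.0036]
ee_rot: [0.04, 0.997, -0.003, 0.069]
contact_force: [-12.5, 0.2, 7.1]
opening: 0.005
grasp_force: 6.6
```

move_arm(targets=[[[0,0,0],[0,0,0]],[[0,0,0],[0,0,0]],[[0,0,0],[0,0,0]],[[0,0,0],[0,0,0]],[[0,0,0],[0,0,0]],[[0,0,0],[0,0,0]],[[0,0,0],[0,0,0]],[[0,0,0],[0,0,0]],[[0,0,0],[0,0,0]],[[0,0,0],[0,0,0]]])

```text
time: 13.28
tcp_pos: [0.5973, 0.0871, 0.0036]
ee_rot: [0.04, 0.997, -0.003, 0.069]
contact_force: [-14.4, 0.5, 6.9]
opening: 0.002
grasp_force: 6.6
```

move_arm(targets=[[[0,0,0],[0,0,0]],[[0,0,0],[0,0,0]],[[0.3,0,-0.045],[0,0,0]],[[0.8,0,-0.12],[0,0,0]],[[0.6,0,-0.09],[0,0,0]],[[0,-2.0,0],[0,0,0]],[[0,-3.0,0],[0,0,0]],[[0,-3.0,0],[0,0,0]],[[0,-3.0,0],[0,0,0]],[[0,-3.0,0],[0,0,0]]])

```text
time: 14.12
tcp_pos: [0.5748, -0.0529, 0.0057]
ee_rot: [0.04, 0.996, -0.003, 0.076]
contact_force: [1.1, -0.1, 0.7]
opening: 0.001
grasp_force: 0.0
```

move_arm(targets=[[[0,-3.0,0],[0,0,0]],[[0,-3.0,0],[0,0,0]],[[0,-2.4,0],[0,0,0]],[[0,0,0],[0,0,0]],[[0,0,0],[0,0,0]]])

```text
time: 14.53
tcp_pos: [0.5676, -0.1376, 0.0057]
ee_rot: [0.043, 0.996, -0.004, 0.076]
contact_force: [-0.2, 0.5, 0.1]
opening: 0.002
grasp_force: 0.0
```

Run:
```python
from station import bot
from h import *
s=bot.read_state();print(s['tcp_pos'],s['contact_force'],s['opening'],R.from_quat(s['ee_rot']).as_matrix().round(3).tolist())
d=s['tcp_pos']-[.5973,.0871,0]; x=[.9969,-.0778]; print('back of red contact',d[:2]@x,'along',d[:2]@[.0778,.9969])
p=bot.read_camera('top');cv2.imwrite('pics/top6.png',cv2.resize(p['pixels'][170:260,220:380],None,fx=5,fy=5))
```

```text
[ 0.56762553 -0.13760436  0.00566402] [-0.22696382  0.53285536  0.09621575] 0.001773713938601466 [[-0.985, 0.085, 0.151], [0.084, 0.996, -0.014], [-0.151, -0.001, -0.988]]
back of red contact -0.012100480504266792 along -0.2263164515211899
```

View pics/top6.png

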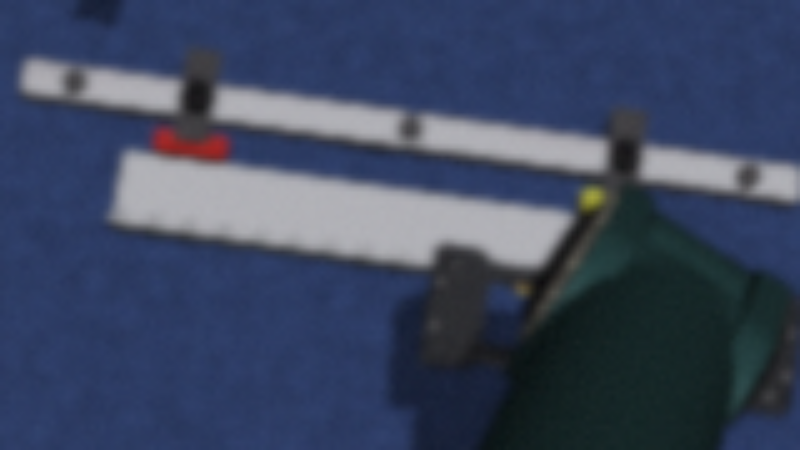

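The bar is still seated on red, and the closed fingers are behind the yellow end. I'll press there the same way.

move_arm(targets=[[[-0.3,0,0.12],[0,0,0]],[[-0.3,0,0.045],[0,0,0]],[[-0.2,0,0.03],[0,0,0]],[[-0.1,0,0.015],[0,0,0]],[[-0.1,0,0.015],[0,0,0]],[[-0.1,0,0.015],[0,0,0]],[[0,0,0],[0,0,0]]])

```text
time: 15.17
tcp_pos: [0.5788, -0.136, 0.0044]
ee_rot: [0.04, 0.996, -0.003, 0.075]
contact_force: [-0.4, -0.9, -0.6]
opening: 0.006
grasp_force: 0.0
```

move_arm(targets=[[[-0.06,0,0.006],[0,0,0]],[[-0.06,0,0.006],[0,0,0]],[[0,0,0],[0,0,0]]])

```text
time: 15.42
tcp_pos: [0.5794, -0.1362, 0.0043]
ee_rot: [0.041, 0.996, -0.003, 0.074]
contact_force: [-1.1, 0.7, 0.0]
opening: 0.008
grasp_force: 0.5
```

move_arm(targets=[[[-0.06,0,0.006],[0,0,0]],[[-0.06,0,0.006],[0,0,0]],[[0,0,0],[0,0,0]]])

```text
time: 15.67
tcp_pos: [0.5797, -0.1362, 0.0042]
ee_rot: [0.041, 0.996, -0.003, 0.074]
contact_force: [-4.3, 0.8, 2.2]
opening: 0.005
grasp_force: 2.4
```

move_arm(targets=[[[-0.06,0,0],[0,0,0]],[[-0.06,0,0],[0,0,0]],[[-0.06,0,0],[0,0,0]],[[0,0,0],[0,0,0]]])

```text
time: 16.0
tcp_pos: [0.5798, -0.1362, 0.0039]
ee_rot: [0.041, 0.997, -0.002, 0.072]
contact_force: [-9.0, 0.6, 4.0]
opening: 0.008
grasp_force: 4.2
```

move_arm(targets=[[[-0.06,0,0],[0,0,0]],[[-0.06,0,0],[0,0,0]],[[0,0,0],[0,0,0]]])

```text
time: 16.25
tcp_pos: [0.5799, -0.1362, 0.0038]
ee_rot: [0.041, 0.997, -0.002, 0.071]
contact_force: [-11.7, 1.3, 5.0]
opening: 0.006
grasp_force: 5.3
```

move_arm(targets=[[[-0.06,0,0],[0,0,0]],[[-0.06,0,0],[0,0,0]],[[0,0,0],[0,0,0]]])

```text
time: 16.5
tcp_pos: [0.58, -0.1362, 0.0036]
ee_rot: [0.041, 0.997, -0.002, 0.07]
contact_force: [-13.1, 0.6, 6.8]
opening: 0.0
grasp_force: 6.3
```

move_arm(targets=[[[0,0,0],[0,0,0]],[[0,0,0],[0,0,0]],[[0,0,0],[0,0,0]],[[0,0,0],[0,0,0]],[[0,0,0],[0,0,0]],[[0,0,0],[0,0,0]],[[0,0,0],[0,0,0]],[[0,0,0],[0,0,0]],[[0,0,0],[0,0,0]],[[0,0,0],[0,0,0]]])

```text
time: 17.33
tcp_pos: [0.58, -0.1362, 0.0036]
ee_rot: [0.041, 0.997, -0.002, 0.07]
contact_force: [-13.1, 1.1, 7.2]
opening: 0.003
grasp_force: 6.3
```

move_arm(targets=[[[0,0,0],[0,0,0]],[[0,0,0],[0,0,0]],[[0,0,0],[0,0,0]],[[0.3,0,-0.045],[0,0,0]],[[0.8,0,-0.12],[0,0,0]],[[1.5,0,-0.2],[0,0,0]],[[2.5,0,-0.3],[0,0,0]],[[2.5,0,-0.3],[0,0,0]],[[0,0,0],[0,0,0]],[[0,0,0],[0,0,0]]])

```text
time: 18.17
tcp_pos: [0.5088, -0.1307, 0.0039]
ee_rot: [0.041, 0.996, -0.003, 0.076]
contact_force: [0.4, -1.4, 0.2]
opening: 0.004
grasp_force: 0.0
```

Run:
```python
from station import bot
from h import *
s=bot.read_state();print(s['tcp_pos'],s['contact_force'])
p=bot.read_camera('top');cv2.imwrite('pics/top7.png',cv2.resize(p['pixels'][170:260,220:380],None,fx=5,fy=5))
```

```text
[ 0.50879444 -0.13072727  0.00386075] [ 0.42155032 -1.42738318  0.17096537]
```

View pics/top7.png

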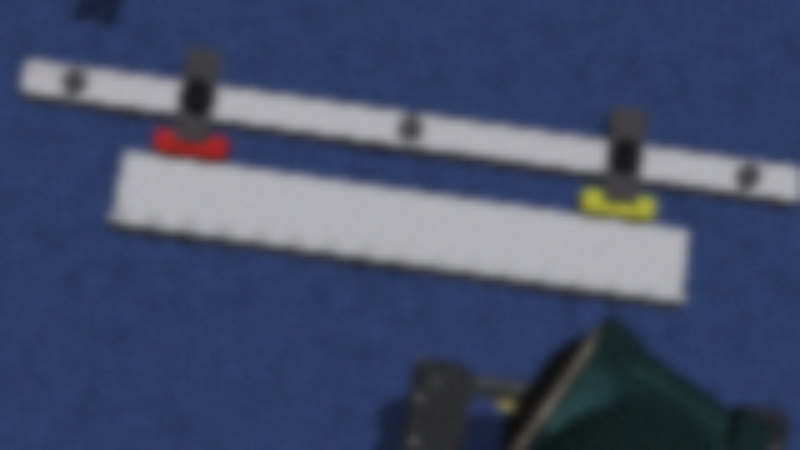

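The bar lies flush on both pads, from (120,150) to (688,230), and centred on them (middles near x = 403 and 404). The hand is well clear.

```bash
python3 -c "
from station import bot
print(bot.hand_in())"
```

```text
the job is handed in; nothing more can be done
None
```

I handed the job in at about 18 s: the bar was pressed home at about 13–14 N for a second on the red pad and then the yellow, and the last picture shows it flush on both pads with the hand clear; the simulator returned no verdict.

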